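# Release the eccentric lock and feed the bun

## Task

Feed the bun that waits in the belt lane: first push the cam's lever round until the eccentric cam has its low point to the slide, and only then push the slide forward by its push plate until its nose comes home against the cam, so that its pusher feeds the bun along the belt. Just push with the fingers: pick nothing up, let only the pusher touch the bun in the lane, and leave everything else on the table where it is.

Things in the scene. Friction and masses are not known exactly. Their poses are not given: they have to be found in the camera images.
- feeder: Bun feeder, fixed: white base 330 x 118 mm, 12 mm thick, beside a blue belt lane. Origin on the table under the slide's centre line; x = the slide's forward direction (to the cam), y = away from the belt, z up. Lane along x, centre at y = -118 mm, 98 mm between walls, belt 12 mm and wall tops 32 mm above the table. Cam pivot at x = 100, y = 0. Nothing of it lifts off.
- cam (a joint): Turn of the cam, rad. 0 = low point to the slide: the lever then points along the feeder's +y, square to the slide's travel, away from the belt. Positive = clockwise from above: at q the lever points 90 degrees minus q from feeder x (anticlockwise positive). Starts at 1.1 to 2.2; range -0.7 to 2.6, no stop at 0; stays where left (about 6 N at the post). Within 0.3 of 0 counts as low.
- cam_pivot (a point): Top of the cam's upright pivot (dark boss 22 mm across, its top 56 mm above the table), ahead of the slide's nose. The cam is a plain steel disc, 68 mm across, 16 to 40 mm above the table, pivoted 16 mm off its centre; a small dark dot marks its high point, the low point is opposite.
- lever_post (a point): Top centre of the upright black round post at the end of the cam's lever, by which the cam is turned: 16 mm across, 70 mm from the pivot, 44 to 98 mm above the table. The lever's dark bar is 16 mm wide, its top 52 mm above the table. Push it with the fingers from its clockwise side.
- slide (a joint): Travel of the aluminium slide, m; 0 = drawn back, positive = forward, towards the cam. Starts at 0 to 0.012. With the cam's low point to it, its nose meets the cam at 0.045 (home); with the cam turned elsewhere it is stopped up to 32 mm short. Friction about 2.5 N, no spring: it stays where it is left.
- push_face (a point): Point on the rear face (away from the cam) of the slide's upright push plate, on the centre line, 80 mm above the table; push here along feeder x. The plate is 72 mm wide, 8 mm thick, 16 to 106 mm above the table. The face stands at feeder x = -109 mm + slide travel.
- bun_center (a point): Centre (half-way up) of the bun that waits on the belt, ahead of the slide's white pusher plate, whose front face stands at feeder x = -86 mm + slide travel. Bun: 90 mm across, 60 mm high, loose, about 90 g. With the slide home its centre lies at about feeder x = 4 mm.
- bun_near: Bystander, to be left alone: a round bun, 90 mm across, 60 mm high, on the table beside the feeder, robot's side. Origin: centre of its underside
- spreader: Bystander, to be left alone: a white spatula lying behind the push plate, across the feeder. Origin: middle of its length
- tub: Bystander, to be left alone: a white open cup, 84 mm across, 70 mm high, at the right of the table. Origin: centre of its underside
- crumb_brush: Bystander, to be left alone: a hand brush, 190 mm long, lying beyond the cam end of the feeder. Origin: middle of its length
- jar: Bystander, to be left alone: an amber jar, 68 mm across, 100 mm high. Origin: centre of its underside
- scraper: Bystander, to be left alone: a flat dough scraper, 80 x 110 mm. Origin: centre of its underside
- bun: The same bun in the lane as a body; origin at the centre of its underside.
Not all that is in view belongs to the job. Leave any turquoise look-alike of the bun alone.

How it is judged:
By the outcome, as a careful person would: the job done as asked, in the order asked, and still so for the second after the job is handed in, with the robot touching nothing.
It also fails if it takes over 53 s, if anything falls off the work surface, if the arm or the gripper's body presses on something with over 40 N, if the wrist force passes 120 N, or if a joint passes its speed limit or range.

## Robot

A 6-joint arm with a two-finger parallel gripper is mounted at the origin on the work surface. World frame = base frame: x ahead of the robot, y to its left, z up, the work surface at z = 0. Lengths are in m, angles in rad, forces in N, time in s.
With the tool pointing down it reaches from about 0.35 to 0.975 m from the base axis. Payload 4.9 kg.
Tool frame: the origin (TCP) lies midway between the tips of the shut fingers; the grasp point (between the pads) lies ctrl.grip_point_offset behind it (ctrl.grip_point_offset is the distance from the TCP to the grasp point, in m); x points along the fingers, y is the direction in which the jaws open and shut, and the axes are right-handed (so a half turn about x gives the same grasp; the last joint's range is limited). The gripper opens to 85 mm and grips with 20 to 120 N. Pads are 22 mm wide; open, the fingers measure 114 mm over their backs; the gripper's body (76 mm by 85 mm) begins 54 mm behind the grasp point. The pads swing forward as they close: fully open they stand 13 mm farther back than shut.
Start: joints at [-1.369, 0.053, 1.613, -0, 1.476, -0.119], TCP at [0.197, -0.593, 0.231] pointing down, gripper open.
Joint ranges: [-3.01, 3.01], [-1.01, 2.22], [0.06, 2.58], [-1.02, 4.17], [0.09, 2.62], [-3.14, 3.14]. Speed limits (rad/s): [2.57, 2.57, 3.14, 3.14, 3.14, 3.14].

## Interface

Orientations are given as a rotation vector (axis times angle).
In Python, from station import ctrl gives the robot as it stands. The module is installed in compiled form; this text tells all that it offers.
- The arm moves only by the tool drive_tool, never from a script. Its argument "commands" is text: rows parted by semicolons, each of 5 numbers parted by spaces: the closure, from -1 (fully open) to 1 (shut), so that 0 is half open, then the shift along the tool's x, y, z in units of 40 mm (1.0 is 40 mm), then the turn about the tool's x in units of 5 degrees (1.0 is 5 degrees). A call has 1 to 8 rows; each row is the pose to reach, as a shift and turn from the pose commanded when the call began, along the tool's axes at that moment; what a row does not reach only later rows make up. A row lasts 1/12 s, in which the tool goes at most 41.7 mm and 7.16 degrees, less where a joint would pass 70% of its speed; a pose out of reach is approached as far as the arm can. A call with a gripper value outside its range is refused whole. The fingers move at their own pace and stop on an object; "newtons" is the grip in N (left out, the last holds). Time passes only in rows, so rows that repeat a pose let the fingers close. It gives the time, the measured TCP pose, the force and the opening at its end, in the units of the state.
- ctrl.get_obs(): the state, without advancing time (a new reading comes with each control period).
- ctrl.get_image(name): name is "side" or "top"; returns (picture, depth): 384x512x3 uint8, blue, green, red; 384x512 float32, m along the optical axis (not along the pixel's ray), 0 where there is no reading.
- ctrl.camera_info(name): a dict with "K" (3x3 intrinsics, pixels), "T" (4x4, takes a point from camera to world coordinates). Camera axes: x right, y down, z forward; pixel columns grow to the right and rows downward; lengths in m; the calibration is good to about 2 mm. A picture is of the moment at which its call begins. camera_info takes no time and is no camera call.
- ctrl.finish_job(): hands the job in, once; it reports no verdict.
The state is a dict: "t": time; "q": joint angles; "dq": joint speeds; "effort": joint torques, N m; "tool_pos": TCP position; "tool_rot": TCP orientation; "contact_force": force on the tool from outside, world axes, zero at the start; "wrist_torque": the same for the moment, N m; "opening": finger opening in m.
Only numpy, scipy, OpenCV 4.12 (cv2) and the standard library are available. Lean on these libraries where they do the work, as an engineer would, in place of code of your own. Each camera call takes 0.05 s, during which the arm holds its last target.

## Working session

There is one attempt and no reset: what is moved stays moved. The work goes in short steps, Python scripts to look and compute and a tool call to move; the robot and the scene stay as the last step left them, time stands still between calls to the robot, and variables do not carry over. Pictures are saved under pics/ and viewed, and the job is handed in when it is done.

Besides the shell and the picture viewer there is one more tool, called in YAML: its name, and indented under it one key for each argument. drive_tool: Moves the arm, as the interface text tells. Its arguments: {"type":"object","properties":{"commands":{"type":"string"},"newtons":{"type":"number"}},"required":["commands"]}

```bash
mkdir -p pics; python3 - <<'E'
from station import ctrl
import cv2,numpy as np
o=ctrl.get_obs();print({k:np.round(v,3).tolist() for k,v in o.items()},ctrl.grip_point_offset)
for n in("top","side"):
    p,d=ctrl.get_image(n);cv2.imwrite(f"pics/{n}0.png",p);np.save(f"{n}0.npy",d)
    c=ctrl.camera_info(n);np.savez(f"{n}cam.npz",K=c["K"],T=c["T"]);print(n,np.round(c["K"],1).tolist(),np.round(c["T"],3).tolist())
E
```

```text
{'t': 0.0, 'q': [-1.369, 0.053, 1.614, 0.0, 1.476, -0.119], 'dq': [0.001, 0.0, 0.0, -0.001, 0.001, -0.0], 'effort': [0.002, -39.367, -37.018, 0.0, 0.007, -0.0], 'tool_pos': [0.197, -0.593, 0.23], 'tool_rot': [2.049, 0.334, -2.049], 'contact_force': [-0.335, -0.026, 0.723], 'wrist_torque': [0.034, 0.017, -0.024], 'opening': 0.085} 0.0187
top [[429.1, 0.0, 254.0], [0.0, 429.1, 190.1], [0.0, 0.0, 1.0]] [[0.004, -0.996, 0.093, 0.423], [-1.0, -0.003, 0.015, -0.011], [-0.014, -0.093, -0.996, 1.441], [0.0, 0.0, 0.0, 1.0]]
side [[414.6, 0.0, 259.0], [0.0, 414.6, 188.6], [0.0, 0.0, 1.0]] [[-0.92, -0.243, 0.307, 0.167], [-0.392, 0.569, -0.723, 0.891], [0.001, -0.785, -0.619, 0.883], [0.0, 0.0, 0.0, 1.0]]
```

View pics/top0.png

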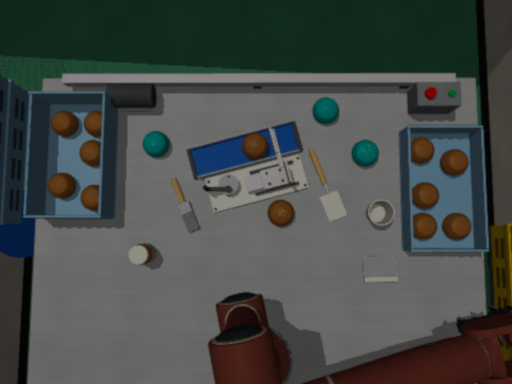

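View pics/side0.png

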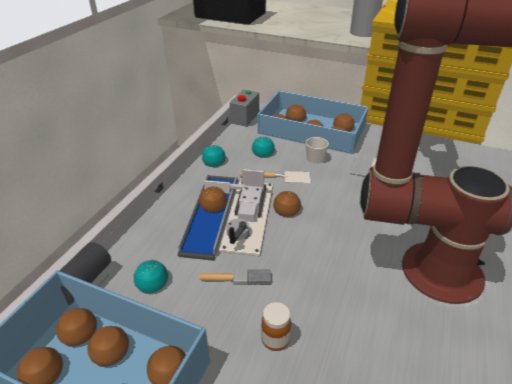

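```bash
python3 - <<'E'
import cv2
a=cv2.imread("pics/top0.png")[110:230,170:350];cv2.imwrite("pics/topz.png",cv2.convertScaleAbs(cv2.resize(a,None,fx=4.4,fy=4.4,interpolation=2),alpha=1.3))
a=cv2.imread("pics/side0.png")[140:290,170:330];cv2.imwrite("pics/sidez.png",cv2.resize(a,None,fx=4,fy=4,interpolation=2))
E
```

```text
(no output)
```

View pics/topz.png

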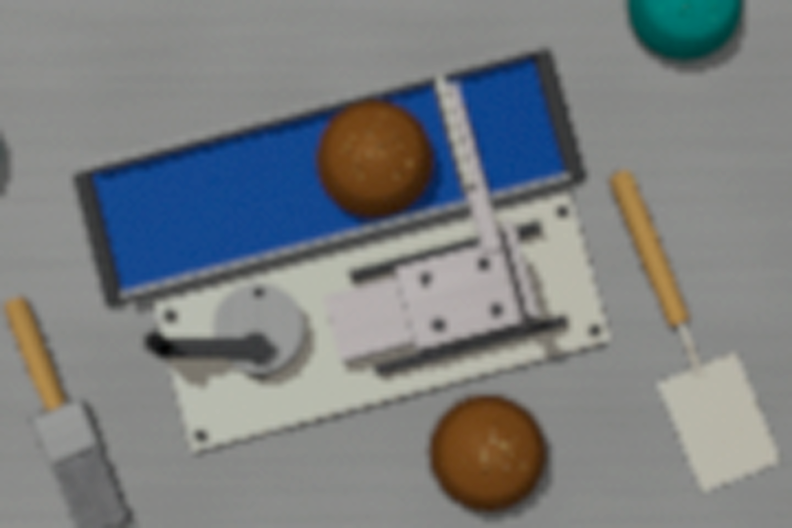

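View pics/sidez.png

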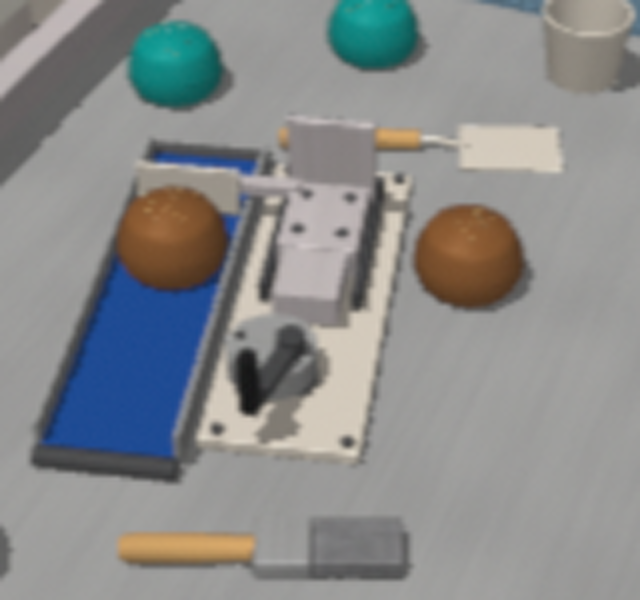

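```bash
cat > h.py <<'E'
import numpy as np
C={n:np.load(f"{n}cam.npz") for n in("top","side")}
def ray(n,u,v,z):
    K,T=C[n]["K"],C[n]["T"];d=T[:3,:3]@np.linalg.solve(K,[u,v,1.]);o=T[:3,3]
    return o+d*(z-o[2])/d[2]
def zt(x,y,z): return ray("top",170+(x+.5)/4.4-.5,110+(y+.5)/4.4-.5,z)
def zs(x,y,z): return ray("side",170+(x+.5)/4-.5,140+(y+.5)/4-.5,z)
E
python3 - <<'E'
from h import *
f=lambda p:np.round(p,4)
NB,NF=zt(609,341,.012),zt(193,453,.012); 
print("base near",f(NB),f(NF),np.linalg.norm(NB-NF), "far back",f(zt(575,190,.012)))
L=[zt(75,177,.032),zt(548,50,.032),zt(584,181,.032),zt(113,306,.032)];print("lane",[f(p) for p in L])
for nm,d in(("basenear",NF-NB),("lanefar",L[0]-L[1]),("lanenear",L[3]-L[2])): print(nm,np.degrees(np.arctan2(d[1],d[0])),np.linalg.norm(d))
print("pivot",f(zt(262,350,.056)),f(zs(291,338,.056)))
print("post",f(zt(155,343,.098)),f(zs(246,356,.098)))
print("plate top ends",f(zt(512,232,.106)),f(zt(533,325,.106)),"side rear top",f(zs(287,118,.106)),f(zs(378,125,.106)))
print("dot",f(zt(259,293,.04)))
print("bun",f(zt(376,158,.05)),"near",f(zt(488,453,.03)))
print("spread",f(zt(623,178,.01)),f(zt(680,320,.01)),f(zt(705,490,.005)),f(zt(657,380,.005)),f(zt(737,355,.005)))
print("brush",f(zt(15,305,.02)),f(zt(60,405,.02)))
E
```

```text
base near [ 0.5666 -0.1699  0.012 ] [0.4804 0.1454 0.012 ] 0.32690126367027617 far back [ 0.6827 -0.1448  0.012 ]
lane [array([0.6884, 0.2356, 0.032 ]), array([ 0.7868, -0.123 ,  0.032 ]), array([ 0.686 , -0.1497,  0.032 ]), array([0.59 , 0.205, 0.032])]
basenear 105.29415981086893 0.32690126367027617
lanefar 105.34824387049495 0.3718566654602006
lanenear 105.13767559602296 0.3675013633105631
pivot [0.5548 0.0906 0.056 ] [0.556  0.0981 0.056 ]
post [0.5556 0.1643 0.098 ] [0.5569 0.1666 0.098 ]
plate top ends [ 0.6352 -0.0909  0.106 ] [ 0.5684 -0.1056  0.106 ] side rear top [ 0.6439 -0.0868  0.106 ] [ 0.5729 -0.1066  0.106 ]
dot [0.5991 0.0945 0.04  ]
bun [0.6998 0.0072 0.05  ] near [ 0.4805 -0.0771  0.03  ]
spread [ 0.6925 -0.1818  0.01  ] [ 0.5831 -0.2242  0.01  ] [ 0.4542 -0.2424  0.005 ] [ 0.5376 -0.207   0.005 ] [ 0.5569 -0.268   0.005 ]
brush [0.592  0.2815 0.02  ] [0.516  0.2457 0.02  ]
```

```bash
cat >> h.py <<'E'
from scipy.spatial.transform import Rotation as Ro
PIV=np.array([.5553,.094]);A=np.radians(105.3);FX=np.array([np.cos(A),np.sin(A)]);FY=np.array([-FX[1],FX[0]]);O=PIV-.1*FX
def F(x,y): return O+x*FX+y*FY
def arc(th,off,r=.07):
    t=np.radians(th);return PIV+r*np.array([np.cos(t),np.sin(t)])-off*np.array([-np.sin(t),np.cos(t)])
def to_tool(pose_pos,R,xyz): return np.round(R.T@(np.asarray(xyz)-pose_pos)/.04,2)
E
python3 - <<'E'
from h import *
from station import ctrl
o=ctrl.get_obs();R=Ro.from_rotvec(o["tool_rot"]).as_matrix();print(np.round(R,3),o["tool_pos"])
print(F(0,0),F(-.13,0),arc(90,.022))
E
```

```text
[[-0.     0.315 -0.949]
 [ 0.002 -0.949 -0.315]
 [-1.    -0.002 -0.   ]] [ 0.19694789 -0.59256076  0.23016765]
[ 0.5816873  -0.00245574] [ 0.6159908  -0.12784821] [0.5773 0.164 ]
```

drive_tool:
  commands: "1 0 -0.4 -0.4 0.1; 1 0 -1 -1 0.3; 1 0 -1.7 -1.7 0.62; 1 0 -2.4 -2.4 0.62; 1 0 -3.1 -3.1 0.62; 1 0 -3.8 -3.9 0.62; 1 0 -4.5 -4.6 0.62; 1 0 -5.1 -5.3 0.62"

```text
t: 0.77
tool_pos: [0.3342, -0.3303, 0.2308]
tool_rot: [2.079, 0.279, -2.08]
contact_force: [0.1, -0.1, 0.3]
opening: -0.0
```

```bash
cat > s.py <<'E'
from h import *
from station import ctrl
o=ctrl.get_obs();R=Ro.from_rotvec(o["tool_rot"]).as_matrix();p=o["tool_pos"]
print("t",o["t"],"p",np.round(p,4),"f",np.round(o["contact_force"],1),"op",o["opening"],"yaw_y",np.degrees(np.arctan2(R[1,1],R[0,1])),"q",np.round(o["q"],2))
d=p[:2]-O;print("feeder",d@FX,d@FY)
def go(x,y,z):print((x,y,z),to_tool(p,R,[x,y,z]))
E
python3 -c "
from s import *
go(.592,.165,.23)"
```

```text
t 0.7667 p [ 0.3342 -0.3303  0.2308] f [ 0.1 -0.1  0.3] op -6.447944161200126e-06 yaw_y -74.73067907168367 q [-0.94 -0.33  1.96  0.    1.51  0.37]
feeder -0.2509177818370689 0.3252416418412181
(0.592, 0.165, 0.23) [  0.03 -10.25  -9.48]
```

drive_tool:
  commands: "1 0 -0.7 -0.6 0; 1 0 -1.4 -1.2 0; 1 0 -2.1 -1.8 0; 1 0 -2.8 -2.4 0; 1 0 -3.5 -3.0 0; 1 0 -4.2 -3.6 0; 1 0 -4.9 -4.2 0; 1 0 -5.6 -4.8 0"

```text
t: 1.43
tool_pos: [0.4603, -0.064, 0.231]
tool_rot: [2.079, 0.279, -2.079]
contact_force: [1.1, -0.8, 0.6]
opening: 0.0
```

```bash
python3 -c "
from s import *
go(.592,.165,.23)"
```

```text
t 1.4333 p [ 0.4603 -0.064   0.231 ] f [ 1.1 -0.8  0.6] op 2.8036275444070276e-05 yaw_y -74.71240734207119 q [-0.3  -0.35  1.97 -0.    1.52  1.01]
feeder -0.027334801346712234 0.13336626443809027
(0.592, 0.165, 0.23) [ 0.02 -4.65 -4.69]
```

drive_tool:
  commands: "1 0 -0.7 -0.7 0; 1 0 -1.4 -1.4 0; 1 0 -2.1 -2.1 0; 1 0 -2.8 -2.8 0; 1 0 -3.5 -3.5 0; 1 0 -4.1 -4.1 0; 1 0 -4.5 -4.55 0; 1 0 -4.5 -4.55 0"

```text
t: 2.1
tool_pos: [0.5891, 0.1591, 0.2302]
tool_rot: [2.076, 0.284, -2.078]
contact_force: [-0.6, -0.6, 0.1]
opening: 0.0006
```

```bash
python3 -c "
from s import *
go(.592,.165,.062)
import cv2
for n in('top','side'):
    p_,d=ctrl.get_image(n);cv2.imwrite(f'pics/{n}1.png',p_)
a=cv2.imread('pics/side1.png')[140:290,170:330];b=cv2.imread('pics/top1.png')[110:230,170:350]
cv2.imwrite('pics/s1.png',np.hstack([cv2.resize(a,(400,375)),cv2.resize(b,(400,375))]))"
```

```text
t 2.1 p [0.5891 0.1591 0.2302] f [-0.6 -0.6  0.1] op 0.0005573936196027172 yaw_y -74.48941313504855 q [0.14 0.02 1.65 0.   1.47 1.44]
feeder 0.15389494799571232 -0.049826071920359316
(0.592, 0.165, 0.062) [ 4.21 -0.12 -0.11]
```

View pics/s1.png

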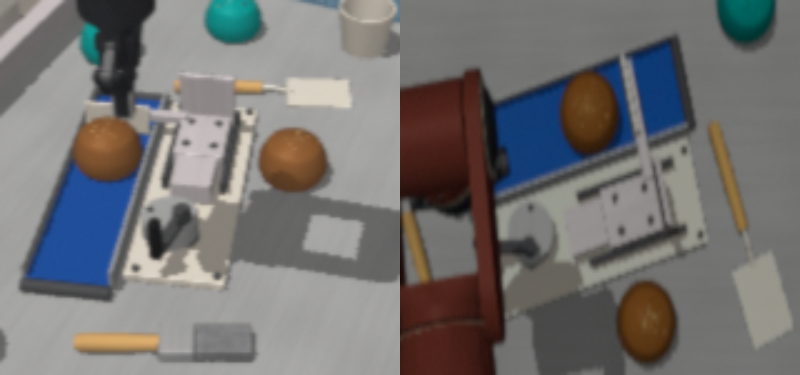

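drive_tool:
  commands: "1 0.7 0 -0.1 0; 1 1.5 -0.1 -0.1 0; 1 2.3 -0.1 -0.1 0; 1 3 -0.1 -0.1 0; 1 3.6 -0.1 -0.1 0; 1 4 -0.1 -0.1 0; 1 4.15 -0.1 -0.1 0; 1 4.15 -0.1 -0.1 0"

```text
t: 2.87
tool_pos: [0.5891, 0.1591, 0.0633]
tool_rot: [2.075, 0.277, -2.084]
contact_force: [-0.2, 0.2, -0.1]
opening: 0.0
```

```bash
python3 -c "
from s import *
for th in (90,100,110,125,140,155,170,185,195): go(*arc(th,.02),.062)
import cv2
p_,d=ctrl.get_image('side')
cv2.imwrite('pics/s2.png',cv2.resize(p_[140:290,170:330],(640,600)))"
```

```text
t 2.8667 p [0.5891 0.1591 0.0633] f [-0.2  0.2 -0.1] op 4.4737444953134513e-05 yaw_y -74.80347839175622 q [ 0.14  0.18  1.77 -0.    1.2   1.45]
feeder 0.1538854635677588 -0.049827036668268584
(np.float64(0.5753), np.float64(0.164), 0.062) [ 0.03 -0.21  0.3 ]
(np.float64(0.5628407826235591), np.float64(0.16640950626419315), 0.062) [ 0.03 -0.35  0.59]
(np.float64(0.5501524423829214), np.float64(0.166618886321527), 0.062) [ 0.04 -0.44  0.89]
(np.float64(0.5315326903412065), np.float64(0.16281217182725036), 0.062) [ 0.04 -0.47  1.37]
(np.float64(0.5145326411754023), np.float64(0.15431602154043733), 0.062) [ 0.04 -0.37  1.83]
(np.float64(0.5003108201422485), np.float64(0.14170943406258196), 0.062) [ 0.04 -0.16  2.26]
(np.float64(0.489836420842484), np.float64(0.12585152749692927), 0.062) [0.04 0.15 2.61]
(np.float64(0.48382325627862466), np.float64(0.10782299196949886), 0.062) [0.04 0.55 2.88]
(np.float64(0.48250881125771483), np.float64(0.09520118336860492), 0.062) [0.04 0.84 2.99]
```

View pics/s2.png

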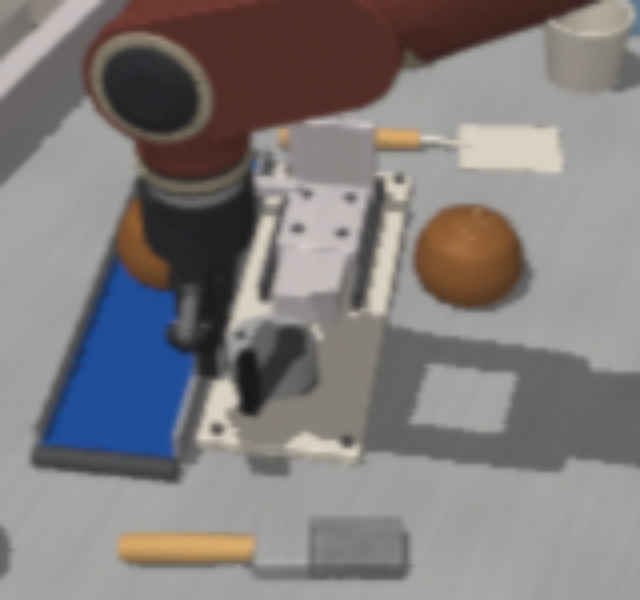

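drive_tool:
  commands: "1 0 -0.2 0.1 0; 1 0 -0.2 0.3 0; 1 0 -0.3 0.5 0; 1 0 -0.4 0.7 0; 1 0 -0.44 0.9 0; 1 0 -0.46 1.1 0; 1 0 -0.47 1.25 0; 1 0 -0.47 1.37 0"

```text
t: 3.58
tool_pos: [0.5364, 0.1637, 0.0684]
tool_rot: [2.089, 0.277, -2.066]
contact_force: [8.8, -3.6, -0.1]
opening: -0.0001
```

```bash
python3 -c "
from s import *
for th in (125,140,155,170,185,195): go(*arc(th,.02),.062)
import cv2
p_,d=ctrl.get_image('side')
cv2.imwrite('pics/s3.png',cv2.resize(p_[140:290,170:330],(640,600)))"
```

```text
t 3.5833 p [0.5364 0.1637 0.0684] f [ 8.8 -3.6 -0.1] op -0.00010732917911891663 yaw_y -74.66906334399015 q [ 0.16  0.05  1.9  -0.    1.18  1.47]
feeder 0.17223175075373856 -0.0001271899637646717
(np.float64(0.5315326903412065), np.float64(0.16281217182725036), 0.062) [ 0.16 -0.01  0.12]
(np.float64(0.5145326411754023), np.float64(0.15431602154043733), 0.062) [0.15 0.08 0.59]
(np.float64(0.5003108201422485), np.float64(0.14170943406258196), 0.062) [0.15 0.29 1.02]
(np.float64(0.489836420842484), np.float64(0.12585152749692927), 0.062) [0.15 0.6  1.37]
(np.float64(0.48382325627862466), np.float64(0.10782299196949886), 0.062) [0.15 1.   1.64]
(np.float64(0.48250881125771483), np.float64(0.09520118336860492), 0.062) [0.15 1.3  1.75]
```

View pics/s3.png

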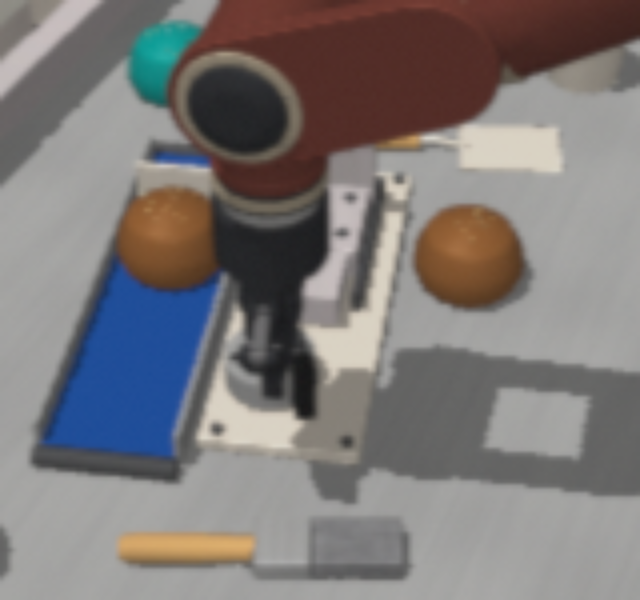

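drive_tool:
  commands: "1 0 0.02 0.16 0; 1 0 0.05 0.32 0; 1 0 0.09 0.47 0; 1 0 0.15 0.62 0; 1 0 0.22 0.77 0; 1 0 0.3 0.9 0; 1 0 0.45 1.08 0; 1 0 0.55 1.2 0"

```text
t: 4.3
tool_pos: [0.4984, 0.1306, 0.0692]
tool_rot: [2.097, 0.279, -2.059]
contact_force: [14.6, 2.0, -2.3]
opening: 0.0002
```

```bash
python3 -c "
from s import *
for th in (155,168,170,175,180,185,190,195): go(*arc(th,.02),.062)
import cv2
p_,d=ctrl.get_image('side')
cv2.imwrite('pics/s4.png',cv2.resize(p_[140:290,170:330],(640,600)))"
```

```text
t 4.3 p [0.4984 0.1306 0.0692] f [14.6  2.  -2.3] op 0.00017188228796403157 yaw_y -74.67251317125536 q [ 0.11 -0.06  2.01 -0.    1.17  1.42]
feeder 0.15035571350136703 0.045225579321907405
(np.float64(0.5003108201422485), np.float64(0.14170943406258196), 0.062) [ 0.18 -0.25 -0.12]
(np.float64(0.49098790176498874), np.float64(0.12811677037191926), 0.062) [0.18 0.01 0.2 ]
(np.float64(0.489836420842484), np.float64(0.12585152749692927), 0.062) [0.17 0.06 0.24]
(np.float64(0.48730948598853097), np.float64(0.120024795954171), 0.062) [0.17 0.18 0.34]
(np.float64(0.4853), np.float64(0.11400000000000002), 0.062) [0.17 0.31 0.43]
(np.float64(0.48382325627862466), np.float64(0.10782299196949886), 0.062) [0.17 0.45 0.51]
(np.float64(0.48289049373580684), np.float64(0.10154078262355903), 0.062) [0.17 0.6  0.57]
(np.float64(0.48250881125771483), np.float64(0.09520118336860492), 0.062) [0.17 0.75 0.62]
```

View pics/s4.png

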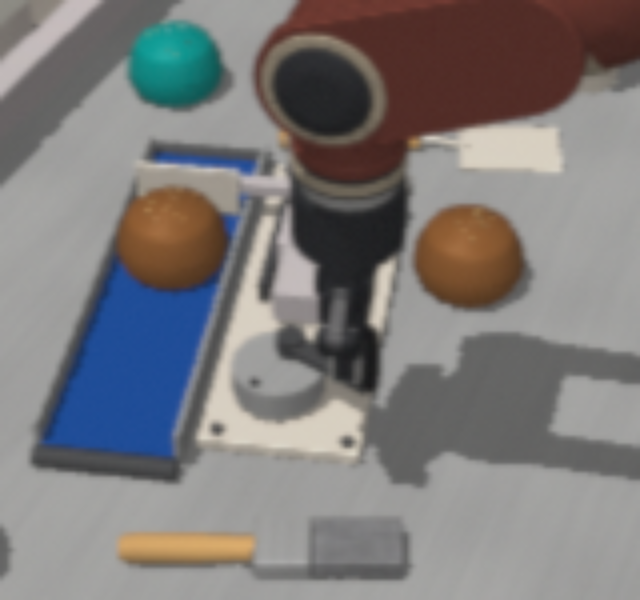

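```bash
python3 -c "
from h import *
d=zs(254,381,.04)[:2]-PIV;print('dot ang+90',np.degrees(np.arctan2(d[1],d[0]))+90,np.linalg.norm(d))
d=zs(254,381,.04)[:2]-zs(291,340,.056)[:2];print(np.degrees(np.arctan2(d[1],d[0]))+90,np.linalg.norm(d))
"
```

```text
dot ang+90 161.01649778036614 0.04240216763212298
157.73400665304473 0.036811986810836035
```

drive_tool:
  commands: "1 0 0.06 0.08 0; 1 0 0.15 0.15 0; 1 0 0.25 0.22 0; 1 0 0.35 0.28 0; 1 0 0.45 0.34 0; 1 0 0.55 0.38 0; 1 0 0.65 0.42 0; 1 0 0.7 0.44 0"

```text
t: 5.02
tool_pos: [0.4841, 0.1002, 0.0672]
tool_rot: [2.086, 0.282, -2.075]
contact_force: [3.1, 6.3, 0.5]
opening: -0.0005
```

```bash
python3 -c "
from s import *
for th in (185,190,195): go(*arc(th,.02),.062)
import cv2
p_,d=ctrl.get_image('side')
cv2.imwrite('pics/s5.png',cv2.resize(p_[140:290,170:330],(640,600)))"
```

```text
t 5.0167 p [0.4841 0.1002 0.0672] f [3.1 6.3 0.5] op -0.00049121604360487 yaw_y -74.71332551568901 q [ 0.05 -0.1   2.05  0.    1.19  1.35]
feeder 0.12477806424091636 0.06705088811098114
(np.float64(0.48382325627862466), np.float64(0.10782299196949886), 0.062) [ 0.13 -0.19 -0.04]
(np.float64(0.48289049373580684), np.float64(0.10154078262355903), 0.062) [ 0.13 -0.04  0.02]
(np.float64(0.48250881125771483), np.float64(0.09520118336860492), 0.062) [0.13 0.11 0.07]
```

View pics/s5.png

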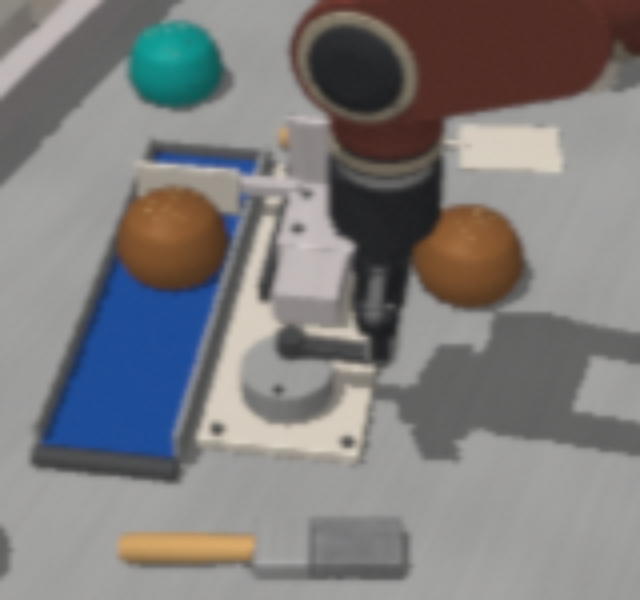

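```bash
python3 -c "
from h import *
d=zs(278,389,.04)[:2]-PIV;print(np.degrees(np.arctan2(d[1],d[0]))+90,np.linalg.norm(d))
d=zs(278,389,.04)[:2]-zs(291,340,.056)[:2];print(np.degrees(np.arctan2(d[1],d[0]))+90,np.linalg.norm(d))
print(zs(291,340,.056),zs(60,10,0)[:0])
"
```

```text
187.74836753424563 0.04103233074687224
188.82618225272813 0.035043752279605725
[0.55514493 0.10002892 0.056     ] []
```

drive_tool:
  commands: "1 0 0.06 0.02 0; 1 0 0.12 0.03 0; 1 0 0.2 0.03 0; 1 0 0.2 0.03 0"

```text
t: 5.4
tool_pos: [0.4849, 0.0921, 0.0671]
tool_rot: [2.085, 0.282, -2.075]
contact_force: [1.4, 5.4, 1.4]
opening: 0.0002
```

```bash
python3 -c "
from s import *
import cv2
p_,d=ctrl.get_image('side')
cv2.imwrite('pics/s6.png',cv2.resize(p_[140:290,170:330],(640,600)))"
```

```text
t 5.4 p [0.4849 0.0921 0.0671] f [1.4 5.4 1.4] op 0.00017601793498812538 yaw_y -74.71271721238351 q [ 0.04 -0.1   2.05  0.    1.19  1.34]
feeder 0.11673325320405252 0.06842689312685012
```

View pics/s6.png

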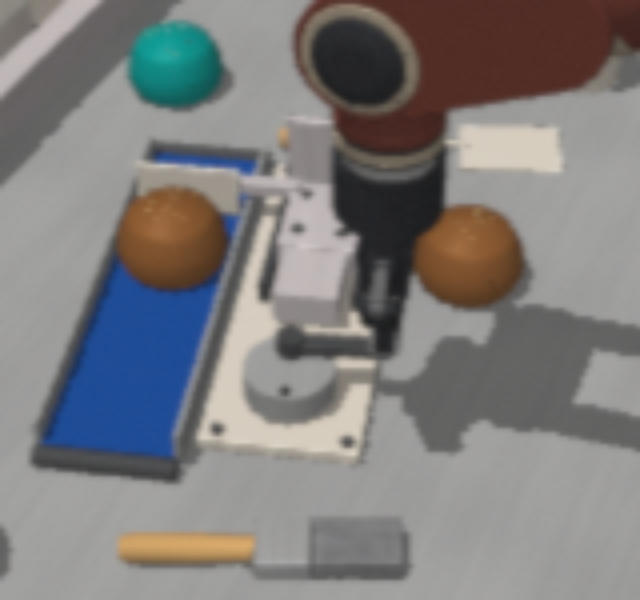

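drive_tool:
  commands: "1 0 -0.4 0 0; 1 0 -0.8 0 0; 1 -0.5 -0.8 0 0; 1 -1.3 -0.8 0 0; 1 -2.1 -0.8 0 0; 1 -2.9 -0.8 0 0; 1 -3.5 -0.8 0 0; 1 -3.8 -0.8 0 0"

```text
t: 6.12
tool_pos: [0.4768, 0.122, 0.2226]
tool_rot: [2.087, 0.279, -2.07]
contact_force: [0.7, -0.4, 0.6]
opening: 0.0001
```

```bash
python3 -c "
from s import *
w=F(-.14,0);print(w);go(*w,.22);go(*F(-.14,.15),.22)
import cv2
for n in('top','side'):
    p_,d=ctrl.get_image(n);cv2.imwrite(f'pics/{n}7.png',p_)
a=cv2.imread('pics/side7.png')[140:290,170:330]
cv2.imwrite('pics/s7.png',cv2.resize(a,(640,600)))"
```

```text
t 6.1167 p [0.4768 0.122  0.2226] f [ 0.7 -0.4  0.6] op 0.00011393051143574758 yaw_y -74.6921139673837 q [ 0.1  -0.27  1.93 -0.    1.48  1.4 ]
feeder 0.14770190691780863 0.06834977554948925
[ 0.61862953 -0.13749378]
(np.float64(0.6186295319916895), np.float64(-0.13749378042987156), 0.22) [ 0.09  7.19 -1.71]
(np.float64(0.47394591922301976), np.float64(-0.17707473792467748), 0.22) [0.06 7.19 2.04]
```

View pics/s7.png

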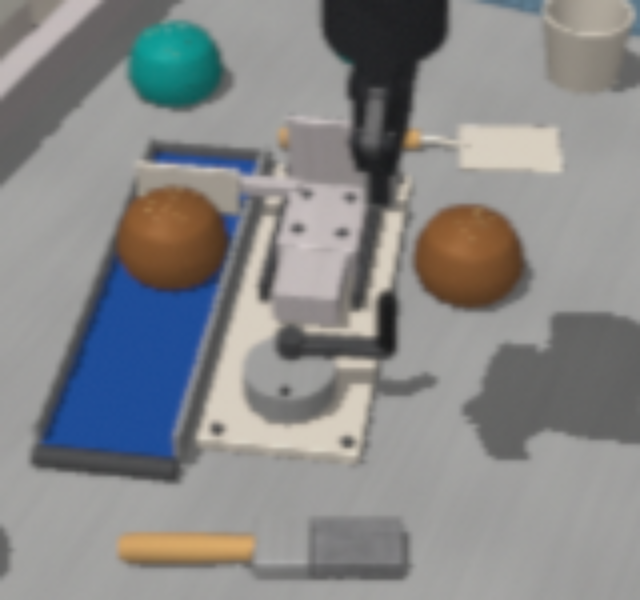

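```bash
python3 -c "
from h import *
P=zs(386,297,.098);print(P); d=P[:2]-PIV;print(np.degrees(np.arctan2(d[1],d[0]))%360,np.linalg.norm(d))
d=zs(285,391,.04)[:2]-PIV;print(np.degrees(np.arctan2(d[1],d[0]))+90)
d=P[:2]-zs(291,340,.056)[:2];print(np.degrees(np.arctan2(d[1],d[0]))%360,np.linalg.norm(d))
"
```

```text
[0.49207492 0.07347469 0.098     ]
197.98543542258017 0.06647329699498321
195.1738133315356
202.83244220239104 0.06843210966885732
```

drive_tool:
  commands: "1 0 0.6 -0.2 0; 1 0 1.6 -0.4 0; 1 0 2.6 -0.6 0; 1 0 3.6 -0.8 0; 1 0 4.6 -1.1 0; 1 0 5.5 -1.3 0; 1 0 6.4 -1.5 0; 1 0 7.1 -1.7 0"

```text
t: 6.88
tool_pos: [0.6153, -0.1367, 0.214]
tool_rot: [2.076, 0.279, -2.085]
contact_force: [0.1, -0.1, 1.0]
opening: 0.0001
```

drive_tool:
  commands: "1 0 0 0 0; 1 0 0 0 0"

```text
t: 7.05
tool_pos: [0.615, -0.1352, 0.214]
tool_rot: [2.077, 0.279, -2.086]
contact_force: [-0.1, 1.3, -1.0]
opening: 0.0002
```

```bash
python3 -c "
from s import *
go(*F(-.14,0),.075);go(*F(-.1,0),.075)
import cv2
p_,d=ctrl.get_image('side')
cv2.imwrite('pics/s8.png',cv2.resize(p_[140:290,170:330],(640,600)))"
```

```text
t 7.05 p [ 0.615  -0.1352  0.214 ] f [-0.1  1.3 -1. ] op 0.00017461036105523536 yaw_y -74.84526976121312 q [-0.33  0.08  1.62  0.    1.45  0.97]
feeder -0.13684519576231108 0.0029414917280399743
(np.float64(0.6186295319916895), np.float64(-0.13749378042987156), 0.075) [ 3.48  0.09 -0.09]
(np.float64(0.6080746099930746), np.float64(-0.09891148369155964), 0.075) [ 3.48 -0.91 -0.09]
```

View pics/s8.png

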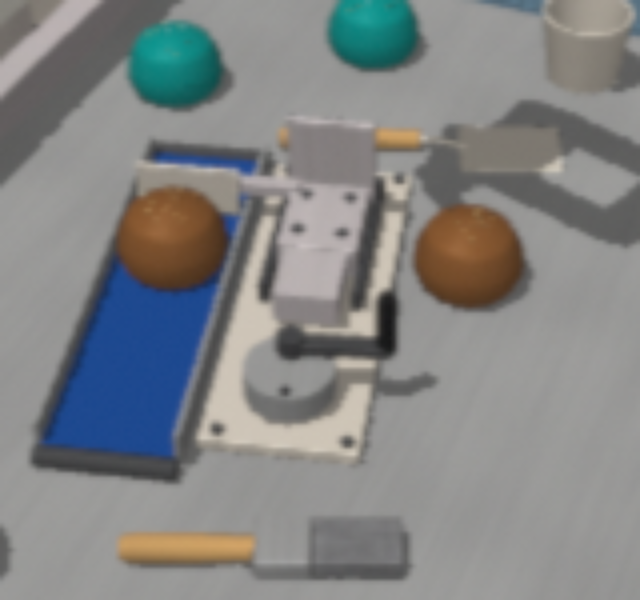

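drive_tool:
  commands: "1 0 0.2 -0.1 0; 1 0.6 0.3 -0.1 0; 1 1.3 0.3 -0.1 0; 1 2 0.3 -0.1 0; 1 2.6 0.3 -0.1 0; 1 3.1 0.3 -0.1 0; 1 3.4 0.3 -0.1 0; 1 3.4 0.3 -0.1 0"

```text
t: 7.77
tool_pos: [0.6206, -0.1433, 0.0774]
tool_rot: [2.073, 0.283, -2.086]
contact_force: [-1.3, 0.3, -0.2]
opening: 0.0003
```

drive_tool:
  commands: "1 0 -0.1 0 0; 1 0 -0.2 0 0; 1 0 -0.3 0 0; 1 0 -0.4 0 0; 1 0 -0.5 0 0; 1 0 -0.6 0 0; 1 0 -0.6 0 0"

```text
t: 8.35
tool_pos: [0.6167, -0.1211, 0.0817]
tool_rot: [2.079, 0.28, -2.078]
contact_force: [-1.0, -0.9, 0.3]
opening: -0.0003
```

```bash
python3 -c "
from s import *
import cv2
p_,d=ctrl.get_image('side')
cv2.imwrite('pics/s9.png',cv2.resize(p_[140:290,170:330],(640,600)))"
```

```text
t 8.35 p [ 0.6167 -0.1211  0.0817] f [-1.  -0.9  0.3] op -0.00027343845500080833 yaw_y -74.67800088789929 q [-0.31  0.19  1.72  0.    1.23  0.99]
feeder -0.12365666196389652 -0.0025115551813789222
```

View pics/s9.png

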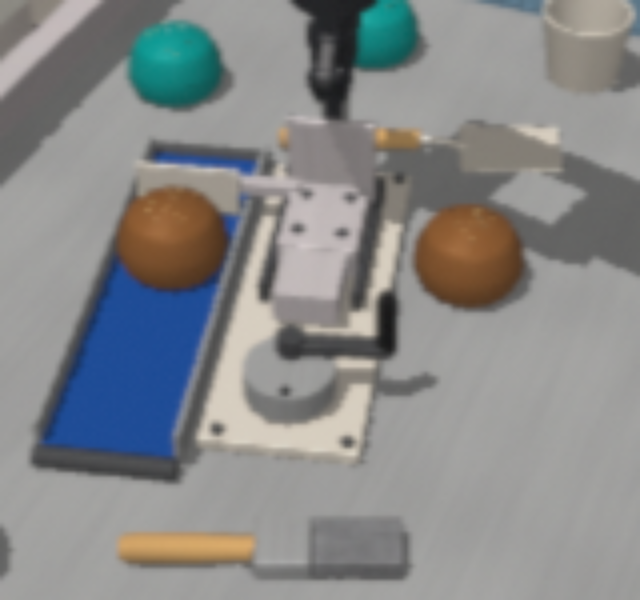

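drive_tool:
  commands: "1 0 -0.06 0 0; 1 0 -0.12 0 0; 1 0 -0.18 0 0; 1 0 -0.24 0 0; 1 0 -0.3 0 0; 1 0 -0.36 0 0; 1 0 -0.42 0 0; 1 0 -0.48 0 0"

```text
t: 9.07
tool_pos: [0.6117, -0.1033, 0.0813]
tool_rot: [2.079, 0.278, -2.079]
contact_force: [1.1, -2.1, -1.4]
opening: 0.0001
```

drive_tool:
  commands: "1 0 -0.05 0 0; 1 0 -0.1 0 0; 1 0 -0.15 0 0; 1 0 -0.2 0 0; 1 0 -0.25 0 0; 1 0 -0.3 0 0"

```text
t: 9.57
tool_pos: [0.6085, -0.0916, 0.0813]
tool_rot: [2.079, 0.279, -2.079]
contact_force: [1.7, -3.1, -1.7]
opening: -0.0002
```

```bash
python3 -c "
from s import *
import cv2
p_,d=ctrl.get_image('side')
cv2.imwrite('pics/s10.png',cv2.resize(p_[140:290,170:330],(640,600)))"
```

```text
t 9.5667 p [ 0.6085 -0.0916  0.0813] f [ 1.7 -3.1 -1.7] op -0.0002424147074472281 yaw_y -74.71833715004661 q [-0.27  0.17  1.75 -0.    1.22  1.03]
feeder -0.09305769806835808 -0.002350924248651003
```

View pics/s10.png

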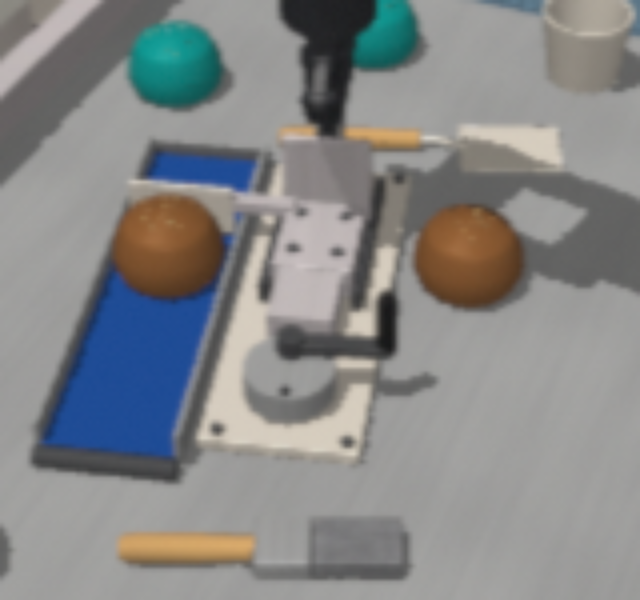

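drive_tool:
  commands: "1 0 -0.05 0 0; 1 0 -0.1 0 0; 1 0 -0.15 0 0; 1 0 -0.2 0 0; 1 0 -0.25 0 0; 1 0 -0.28 0 0"

```text
t: 10.12
tool_pos: [0.6056, -0.0806, 0.0813]
tool_rot: [2.079, 0.279, -2.079]
contact_force: [1.5, -2.7, -1.4]
opening: -0.0004
```

drive_tool:
  commands: "1 0 -0.03 0 0; 1 0 -0.06 0 0; 1 0 -0.08 0 0"

```text
t: 10.37
tool_pos: [0.6048, -0.0777, 0.0813]
tool_rot: [2.079, 0.279, -2.079]
contact_force: [2.2, -3.1, -2.1]
opening: 0.0
```

```bash
python3 -c "
from s import *
import cv2
p_,d=ctrl.get_image('side')
cv2.imwrite('pics/s11.png',cv2.resize(p_[140:290,170:330],(640,600)))"
```

```text
t 10.3667 p [ 0.6048 -0.0777  0.0813] f [ 2.2 -3.1 -2.1] op 3.207736983678201e-05 yaw_y -74.71851203522117 q [-0.25  0.15  1.77  0.    1.22  1.05]
feeder -0.078667943724834 -0.0023961740637655628
```

View pics/s11.png

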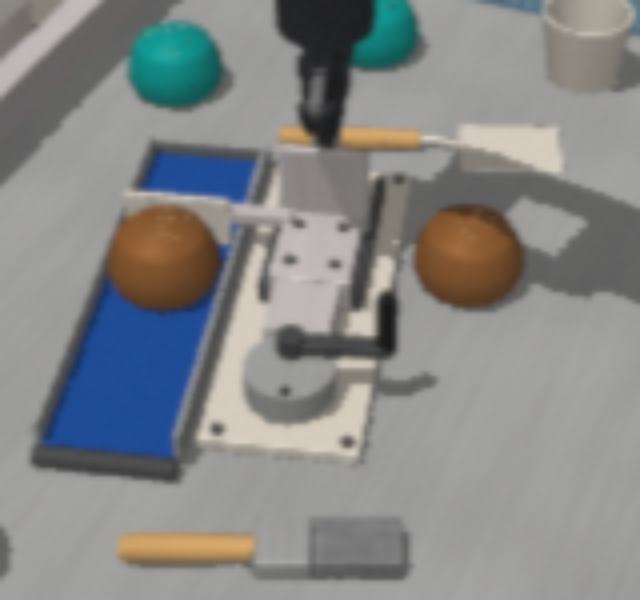

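Not yet home (force still only friction); continue in small steps.

drive_tool:
  commands: "1 0 -0.03 0 0; 1 0 -0.06 0 0; 1 0 -0.09 0 0; 1 0 -0.1 0 0"

```text
t: 10.75
tool_pos: [0.6046, -0.0771, 0.0815]
tool_rot: [2.078, 0.271, -2.074]
contact_force: [4.8, -14.1, -5.7]
opening: 0.0002
```

drive_tool:
  commands: "1 0 -0.03 0 0; 1 0 -0.06 0 0; 1 0 -0.08 0 0"

```text
t: 11.0
tool_pos: [0.6046, -0.077, 0.0817]
tool_rot: [2.077, 0.264, -2.07]
contact_force: [9.0, -23.4, -9.5]
opening: 0.0001
```

drive_tool:
  commands: "1 0 -0.03 0 0; 1 0 -0.06 0 0; 1 0 -0.06 0 0"

```text
t: 11.25
tool_pos: [0.6046, -0.0769, 0.0818]
tool_rot: [2.077, 0.259, -2.067]
contact_force: [10.2, -28.0, -10.1]
opening: 0.0
```

```bash
python3 -c "
from s import *
import cv2
p_,d=ctrl.get_image('side')
cv2.imwrite('pics/s12.png',cv2.resize(p_[140:290,170:330],(640,600)))"
```

```text
t 11.25 p [ 0.6046 -0.0769  0.0818] f [ 10.2 -28.  -10.1] op 2.9914208548565907e-05 yaw_y -74.75178420064948 q [-0.24  0.15  1.77 -0.02  1.21  1.07]
feeder -0.07783765203465196 -0.0024669376943107606
```

View pics/s12.png

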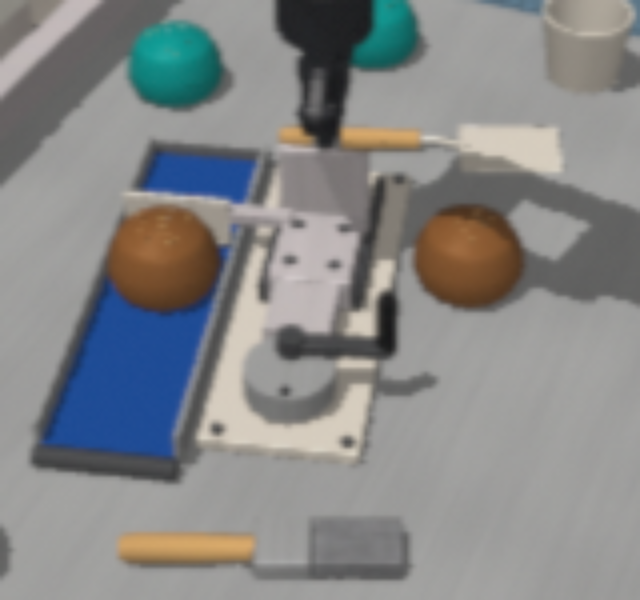

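drive_tool:
  commands: "1 0 0.15 0 0; 1 0 0.3 0 0; 1 0 0.6 0 0; 1 0 0.9 0 0; 1 -0.7 1 0 0; 1 -1.5 1 0 0; 1 -2.3 1 0 0; 1 -3 1 0 0"

```text
t: 11.97
tool_pos: [0.6131, -0.1075, 0.2035]
tool_rot: [2.08, 0.279, -2.078]
contact_force: [0.9, 0.2, -0.3]
opening: 0.0001
```

drive_tool:
  commands: "1 -0.5 0.5 1 0; 1 -0.8 1 2 0; 1 -0.8 1.5 3 0; 1 -0.8 2 3.8 0; 1 -0.8 2.5 4.4 0; 1 -0.8 3 4.8 0; 1 -0.8 3.2 5 0; 1 -0.8 3.2 5 0"

```text
t: 12.63
tool_pos: [0.4526, -0.2851, 0.2335]
tool_rot: [2.081, 0.276, -2.081]
contact_force: [0.7, 0.5, -0.2]
opening: 0.0002
```

```bash
python3 -c "
from s import *
import cv2
for n in('top','side'):
    p_,d=ctrl.get_image(n);cv2.imwrite(f'pics/{n}13.png',p_)
a=cv2.imread('pics/side13.png')[140:290,170:330];b=cv2.imread('pics/top13.png')[110:230,170:350]
cv2.imwrite('pics/s13.png',cv2.resize(a,(640,600)));cv2.imwrite('pics/t13.png',cv2.convertScaleAbs(cv2.resize(b,None,fx=4.4,fy=4.4,interpolation=2),alpha=1.3))"
```

```text
t 12.6333 p [ 0.4526 -0.2851  0.2335] f [ 0.7  0.5 -0.2] op 0.0001922860134475009 yaw_y -74.90912073607873 q [-0.7  -0.17  1.82  0.    1.49  0.61]
feeder -0.23861507522429745 0.1990603247159195
```

View pics/t13.png

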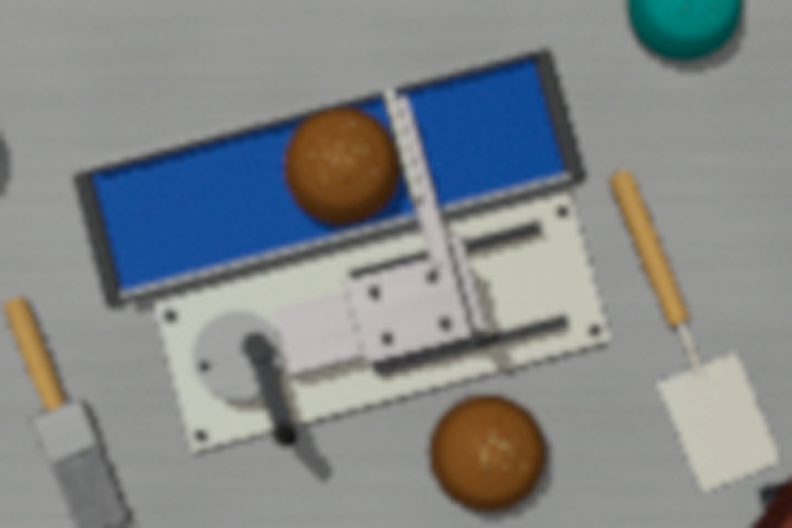

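View pics/side13.png

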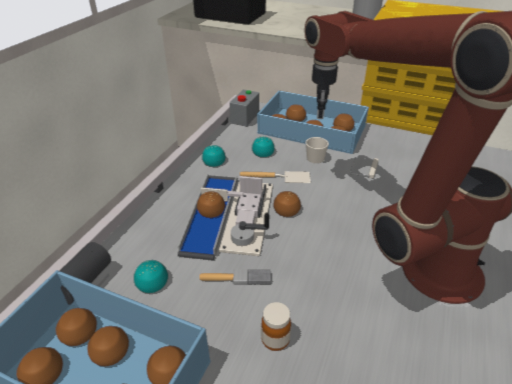

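```bash
python3 -c "
from h import *
P=zt(286,434,.098);V=zt(259,346,.056);d=(P-V)[:2];print('lever',np.degrees(np.arctan2(d[1],d[0]))%360)
D=zt(205,366,.04);d=(D-V)[:2];print('dot+90',np.degrees(np.arctan2(d[1],d[0]))+90)
B=zt(343,165,.05)[:2]-O;print('bun',B@FX,B@FY)
for q in((465,245),(487,335)):
  p=zt(*q,.106)[:2]-O;print('plate',p@FX,p@FY)
"
```

```text
lever 198.95438718680023
dot+90 198.13779946162748
bun 0.0033115875454414623 -0.1177867997194852
plate -0.06456073590375534 -0.02800426061078872
plate -0.06258579382546316 0.038364091846260676
```

```bash
python3 -c "
from station import ctrl
print(ctrl.finish_job())"
```

```text
the job is handed in; nothing more can be done
None
```

The bun is fed and the job is handed in, at about 12.7 s on the robot's clock.

**What I did:** With the fingers shut, I pushed the lever post from its clockwise side, from about q = 1.84 to close to 0. I then pushed the slide plate forward until its nose hit a hard stop against the cam. There the wrist force rose from about 4 N to about 31 N with no further travel. I backed off and moved clear.

**Last checks, from the top view after letting go:**

| Check | Measured | Wanted |
|---|---|---|
| Lever direction (world) | 198 to 199°, so q ≈ -0.06 | 195.3°, within 0.3 rad |
| Push plate (feeder x) | about -64 mm | -64 mm (home) |
| Bun centre (feeder x, y) | 3.3 mm, -118 mm | about 4 mm, -118 mm |

The near bun, spreader and brush look unmoved in the before and after close-ups. The tub and jar look unmoved in the wider side view; I did not check the scraper separately.

**Disagreement:** My lever-angle estimates after the cam push ranged from 195° to 203°, depending on the camera and the reference point. All of them are well within the allowed 0.3 rad.

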